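# Put the canister set back on its stand in order of height

## Robot

A 6-joint arm with a two-finger parallel gripper is mounted at the origin on the work surface. World frame = base frame: x ahead of the robot, y to its left, z up, the work surface at z = 0. Lengths are in m, angles in degrees, forces in N, time in s.
With the tool pointing down it reaches from about 0.275 to 0.85 m from the base axis. Payload 5.2 kg.
Tool frame: the origin (TCP) lies at the very end of the fingers, on their centre line; the grasp point (between the pads) lies 19 mm behind it (arm.grip_depth is the distance from the TCP to the grasp point, in m); z points along the fingers, y is the line along which they close (so a half turn about z gives the same grasp; the last joint's range is limited). The gripper opens to 85 mm and grips with 20 to 120 N. Pads are 22 mm wide; open, the fingers measure 114 mm over their backs; the gripper's body (76 mm by 85 mm) begins 54 mm behind the grasp point. The pads swing forward as they close: fully open they stand 13 mm farther back than shut.
Start: joints at [65.672, 14.817, 87.949, -0, 77.235, -11.62], TCP at [0.121, 0.537, 0.231] pointing down, gripper open.
Joint ranges: [-179.93, 179.93], [-52.35, 119.4], [10.71, 147.94], [-69.91, 249.91], [12.55, 155.21], [-178.61, 178.61]. Speed limits (degrees/s): [147.25, 147.25, 180, 180, 180, 180].

## Interface

Orientations are given as a 3x3 rotation matrix whose columns are the frame's x, y, z axes.
In Python, from rig import arm gives the robot as it stands. The module is installed in compiled form; this text tells all that it offers.
- The arm moves only by the tool arm_command, never from a script. Its argument "moves" is one flat list of numbers, 6 for each row, row after row: the shift along the world's x, y, z in cm, then the turn, a rotation vector about the world's x, y, z in degrees. A call has 1 to 5 rows; each row is the pose to reach, as a shift and turn from the pose commanded when the call began; what a row does not reach only later rows make up. A row lasts 1/8 s, in which the tool goes at most 62.5 mm and 10.7 degrees, less where a joint would pass 70% of its speed; a pose out of reach is approached as far as the arm can. A call with a gripper value outside its range is refused whole. "hand" is the closure, from -1 (fully open) to 1 (shut), set as the call begins (left out, the last holds). The fingers move at their own pace and stop on an object; "grip_force" is the grip in N (left out, the last holds). Time passes only in rows, so rows that repeat a pose let the fingers close. It gives the time, the measured TCP pose, the force, the opening and the grip force at its end, in the units of the state.
- arm.sense(): the state, without advancing time (a new reading comes with each control period).
- arm.camera(name): name is "side" or "top"; returns a dict with "color" (384x512x3 uint8, red, green, blue), "depth" (384x512 float32, m along the optical axis (not along the pixel's ray), 0 where there is no reading), "mtx" (3x3 intrinsics, pixels), "world_to_cam" (4x4, takes a point from world to camera coordinates). Camera axes: x right, y down, z forward; pixel columns grow to the right and rows downward; lengths in m; the calibration is good to about 2 mm. A picture is of the moment at which its call begins.
- arm.job_done(): hands the job in; it is judged then, once.
The state is a dict: "time_s": time; "joint_pos": joint angles; "dq": joint speeds; "joint_efforts": joint torques, N m; "tcp_pos": TCP position; "tool_rot": TCP orientation; "contact_force": force on the tool from outside, world axes, zero at the start; "torque": the same for the moment, N m; "opening": opening from 0.0 (shut) to 1.0 (fully open); "grip_force": force on a finger pad.
Only numpy, scipy, OpenCV 4.12 (cv2) and the standard library are available. Lean on these libraries where they do the work, as an engineer would, in place of code of your own. Each camera call takes 0.05 s, during which the arm holds its last target. There are 200 camera calls.

## Task

Put the four steel canisters back on their wooden stand in order of height, one upright in the middle of each cork pad: the tallest at the end next to the standing cutting board, stepping down to the shortest at the end next to the lunch box. Set each one down rather than dropping it, tip none over, and leave the cutting board and the lunch box where they are.

Things in the scene. Friction and masses are not known exactly. Their poses are not given: they have to be found in the camera images.
- canister_a_mid (a point): Centre (on the axis, half-way up) of the tallest of four upright round canisters of brushed steel with a flat push-on steel lid (tightly shut, flush with the sides, a thin black seal line under it): 66 mm across, 96 mm tall in all, straight-sided, best gripped by the sides within 30 mm of its top (lower down a gripper's palm may meet the lid). z axis up. Starts standing loose on the bench.
- canister_b_mid (a point): Centre (on the axis, half-way up) of the second tallest of four upright round canisters of brushed steel with a flat push-on steel lid (tightly shut, flush with the sides, a thin black seal line under it): 58 mm across, 81 mm tall in all, straight-sided, best gripped by the sides within 30 mm of its top (lower down a gripper's palm may meet the lid). z axis up. Starts standing loose on the bench.
- canister_c_mid (a point): Centre (on the axis, half-way up) of the third tallest of four upright round canisters of brushed steel with a flat push-on steel lid (tightly shut, flush with the sides, a thin black seal line under it): 50 mm across, 66 mm tall in all, straight-sided, best gripped by the sides within 30 mm of its top (lower down a gripper's palm may meet the lid). z axis up. Starts standing loose on the bench.
- canister_d_mid (a point): Centre (on the axis, half-way up) of the shortest of four upright round canisters of brushed steel with a flat push-on steel lid (tightly shut, flush with the sides, a thin black seal line under it): 42 mm across, 51 mm tall in all, straight-sided, best gripped by the sides within 30 mm of its top (lower down a gripper's palm may meet the lid). z axis up. Starts standing loose on the bench.
- pad_1_top (a point): Centre of the upper face of a round cork pad, 80 mm across, at one end of the stand. The stand is a fixed dark wooden board, 380 by 96 mm, with four such pads in one straight row, 90 mm apart, numbered in order along it; the board's upper face is 20 mm above the bench, the pads' faces 2 mm higher. y axis along the row (from pad_4 to pad_1), z up.
- pad_2_top (a point): Centre of the upper face of a round cork pad, 80 mm across, next to pad_1. The stand is a fixed dark wooden board, 380 by 96 mm, with four such pads in one straight row, 90 mm apart, numbered in order along it; the board's upper face is 20 mm above the bench, the pads' faces 2 mm higher. y axis along the row (from pad_4 to pad_1), z up.
- pad_3_top (a point): Centre of the upper face of a round cork pad, 80 mm across, next to pad_4. The stand is a fixed dark wooden board, 380 by 96 mm, with four such pads in one straight row, 90 mm apart, numbered in order along it; the board's upper face is 20 mm above the bench, the pads' faces 2 mm higher. y axis along the row (from pad_4 to pad_1), z up.
- pad_4_top (a point): Centre of the upper face of a round cork pad, 80 mm across, at the other end of the stand. The stand is a fixed dark wooden board, 380 by 96 mm, with four such pads in one straight row, 90 mm apart, numbered in order along it; the board's upper face is 20 mm above the bench, the pads' faces 2 mm higher. y axis along the row (from pad_4 to pad_1), z up.
- cutting_board: Wooden cutting board standing on edge in a slotted dark foot, just past one end of the stand (either end: about 0.16 m from the nearest pad). 160 mm long (its x axis, square to the row of pads), 16 mm thick, 173 mm tall; foot 110 by 64 mm, 22 mm high. Loose. Origin under its centre, at bench height.
- lunch_box: Red plastic lunch box with a clip-on lid, lying just past the other end of the stand. 178 mm (its x axis, square to the row) by 121 mm, 65 mm tall. Loose. Origin under its centre, at bench height.
Mind the look-alikes: they are no part of the job. What is shaped like the part that bears canister_a_mid but orange, pink or yellow is not meant.

How it is judged (in metres and radians):
At the end, for the whole second after the job is handed in: Each canister stands upright (within 4.5 degrees) and at rest on its own pad, its axis within 12 mm of the pad's centre, its base on the pad (height within 6 mm), let go; counted from the pad nearest the cutting board they are the tallest, the second tallest, the third tallest and the shortest (((horizontal distance between cutting_board and pad_1_top below 0.25 m and horizontal distance between canister_a_mid and pad_1_top below 0.012 m and height (world z) of canister_a_mid between 0.064 and 0.076 m and angle between each of canister_a_mid, canister_b_mid, canister_c_mid, canister_d_mid's own z axis and vertical below 0.08 rad and horizontal distance between canister_b_mid and pad_2_top below 0.012 m and height (world z) of canister_b_mid between 0.0565 and 0.0685 m and horizontal distance between canister_c_mid and pad_3_top below 0.012 m and height (world z) of canister_c_mid between 0.049 and 0.061 m and horizontal distance between canister_d_mid and pad_4_top below 0.012 m and height (world z) of canister_d_mid between 0.0415 and 0.0535 m) or (horizontal distance between cutting_board and pad_4_top below 0.25 m and horizontal distance between canister_a_mid and pad_4_top below 0.012 m and height (world z) of canister_a_mid between 0.064 and 0.076 m and angle between each of canister_a_mid, canister_b_mid, canister_c_mid, canister_d_mid's own z axis and vertical below 0.08 rad and horizontal distance between canister_b_mid and pad_3_top below 0.012 m and height (world z) of canister_b_mid between 0.0565 and 0.0685 m and horizontal distance between canister_c_mid and pad_2_top below 0.012 m and height (world z) of canister_c_mid between 0.049 and 0.061 m and horizontal distance between canister_d_mid and pad_1_top below 0.012 m and height (world z) of canister_d_mid between 0.0415 and 0.0535 m)) and linear speed of each of canister_a, canister_b, canister_c, canister_d below 0.02 m/s and contact force between each of canister_a, canister_b, canister_c, canister_d and the fingers below 0.1 N); the robot touches nothing.
It fails at once if a canister is tipped over (leaning more than 35 degrees) (angle between any of canister_a_mid, canister_b_mid, canister_c_mid, canister_d_mid's own z axis and vertical above 0.61 rad).
It fails at once if a canister is dropped: in free fall more than 15 mm above where it would stand on a pad ((contact force between canister_a and anything else below 0.001 N and height (world z) of canister_a_mid above 0.085 m) or (contact force between canister_b and anything else below 0.001 N and height (world z) of canister_b_mid above 0.0775 m) or (contact force between canister_c and anything else below 0.001 N and height (world z) of canister_c_mid above 0.07 m) or (contact force between canister_d and anything else below 0.001 N and height (world z) of canister_d_mid above 0.0625 m)).
It fails at once if the cutting board or the lunch box is shifted by more than 25 mm (distance of any of cutting_board, lunch_box from where it was at the start of the episode above 0.025 m).
It also fails if it takes over 93 s, if anything falls off the work surface, if the arm or the gripper's body presses on something with over 40 N, if the wrist force passes 120 N, or if a joint passes its speed limit or range.

## Working session

There is one attempt and no reset: what is moved stays moved. The work goes in short steps, Python scripts to look and compute and a tool call to move; the robot and the scene stay as the last step left them, time stands still between calls to the robot, and variables do not carry over. Pictures are saved under pics/ and viewed, at most 14 in all, crops included, and the job is handed in when it is done.

Besides the shell and the picture viewer there is one more tool, called after ">>>" as name(argument=value, ...) on one line, values as JSON. arm_command: Moves the arm, as the interface text tells. Its arguments: {"type":"object","properties":{"moves":{"type":"array"},"hand":{"type":"number"},"grip_force":{"type":"number"}},"required":["moves"]}

```bash
mkdir -p pics
python3 - <<'E'
from rig import arm
import cv2,numpy as np
for n in("top","side"):
    c=arm.camera(n); cv2.imwrite(f"pics/{n}0.png",c["color"][:,:,::-1]); np.savez(f"{n}0.npz",**c)
    print(n,c["mtx"].round(1).tolist(),c["world_to_cam"].round(3).tolist())
s=arm.sense();print(s["time_s"],s["tcp_pos"],np.round(s["tool_rot"],3).tolist(),s["opening"])
E
```

```text
top [[384.3, 0.0, 253.0], [0.0, 384.3, 189.7], [0.0, 0.0, 1.0]] [[0.023, -1.0, 0.008, 0.002], [-0.995, -0.023, -0.093, 0.528], [0.093, -0.006, -0.996, 0.859], [0.0, 0.0, 0.0, 1.0]]
side [[348.1, 0.0, 259.7], [0.0, 348.1, 187.3], [0.0, 0.0, 1.0]] [[0.829, -0.559, -0.015, -0.412], [-0.398, -0.57, -0.719, 0.264], [0.394, 0.602, -0.695, 0.703], [0.0, 0.0, 0.0, 1.0]]
0.1 [0.12077461 0.53609231 0.2305558 ] [[-0.976, 0.22, -0.001], [0.22, 0.976, -0.002], [0.0, -0.002, -1.0]] 1.0028295993820207
```

View pics/top0.png

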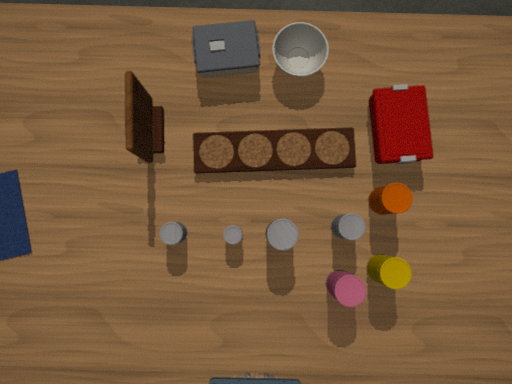

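View pics/side0.png

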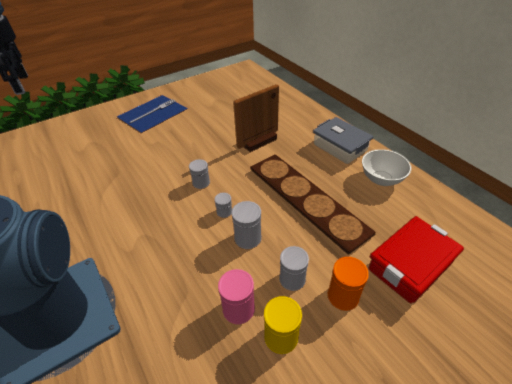

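The top view shows steel lids near (172,231), (233,234), (283,234) and (350,227), and cork pads at (216,152), (255,150), (294,149) and (333,147). The cutting board is at the left (+y) end and the lunch box at the right. Next I'll measure the lids and pads.

```bash
cat > h.py <<'E'
import cv2,numpy as np
def ray(c,uv,z):
    T=c["world_to_cam"];R,t=T[:3,:3],T[:3,3];o=-R.T@t
    uv=np.atleast_2d(uv).astype(float)
    d=np.c_[(uv-[c["mtx"][0,2],c["mtx"][1,2]])/[c["mtx"][0,0],c["mtx"][1,1]],np.ones(len(uv))]@R
    return (o+d*((z-o[2])/d[:,2])[:,None])
def cloud(c):
    T=c["world_to_cam"];R,t=T[:3,:3],T[:3,3];K=c["mtx"];h,w=c["depth"].shape
    u,v=np.meshgrid(np.arange(w),np.arange(h));D=c["depth"]
    p=np.stack([(u-K[0,2])/K[0,0]*D,(v-K[1,2])/K[1,1]*D,D],-1)
    return (p-t)@R
def lids(c,vmin=80,lo=.035):
    """grey flat tops: circle fitted to the rim, (x,y,z,diameter,pixel)"""
    P=cloud(c);hsv=cv2.cvtColor(c["color"],cv2.COLOR_RGB2HSV)
    out=[]
    for H,D in((.096,.066),(.081,.058),(.066,.050),(.051,.042)):
        for dz in (0,.022):
            z=H+dz
            m=((hsv[...,1]<70)&(hsv[...,2]>vmin)&(abs(P[...,2]-z)<.006)&(c["depth"]>0)).astype(np.uint8)
            for k in cv2.findContours(m,cv2.RETR_EXTERNAL,cv2.CHAIN_APPROX_NONE)[0]:
                if cv2.contourArea(k)<100: continue
                q=ray(c,k[:,0],z)[:,:2].astype(np.float32)
                (x,y),r=cv2.minEnclosingCircle(q)
                if abs(2*r-D)<.012: out.append((round(H*1000),round(dz*1000),*np.round([x,y,2*r],4),*k[:,0].mean(0).round(0)))
    return out
def pads(c):
    hsv=cv2.cvtColor(c["color"],cv2.COLOR_RGB2HSV);P=cloud(c)
    m=((abs(P[...,2]-.022)<.008)&(hsv[...,2]>75)).astype(np.uint8)
    m=cv2.morphologyEx(m,cv2.MORPH_OPEN,np.ones((3,3)))
    out=[]
    for k in cv2.findContours(m,cv2.RETR_EXTERNAL,cv2.CHAIN_APPROX_NONE)[0]:
        if cv2.contourArea(k)<300: continue
        q=ray(c,k[:,0],.022)[:,:2].astype(np.float32);(x,y),(a,b),_=cv2.fitEllipse(q)
        out.append(np.round([x,y,a,b],4).tolist()+k[:,0].mean(0).round().tolist())
    return out
E
python3 - <<'E'
import numpy as np
from h import *
for n in("top","side"):
    c=dict(np.load(n+"0.npz"));print(n)
    for l in lids(c):print("lid",*l)
    for p in pads(c):print("pad",p)
    P=cloud(c)
    if n=="top":
        for u,v in((172,231),(233,234),(283,234),(350,227),(216,152),(333,147),(174,130),(145,90)):print(u,v,P[v,u].round(3))
E
```

```text
top
lid 96 0 0.4295 -0.0478 0.0658 282.0 234.0
lid 81 0 0.4496 -0.1964 0.0583 351.0 226.0
lid 66 0 0.4262 0.191 0.0502 171.0 233.0
lid 51 0 0.4254 0.0582 0.0412 232.0 234.0
pad [0.6159, 0.1023, 0.078, 0.0783, 217.0, 151.0]
pad [0.6215, 0.0121, 0.0779, 0.0791, 255.0, 150.0]
pad [0.6269, -0.0777, 0.0777, 0.0795, 293.0, 149.0]
pad [0.6318, -0.1673, 0.0769, 0.0798, 332.0, 147.0]
pad [0.857, -0.0862, 0.0941, 0.0973, 299.0, 51.0]
172 231 [0.43  0.188 0.065]
233 234 [0.426 0.056 0.049]
283 234 [ 0.429 -0.05   0.095]
350 227 [ 0.447 -0.195  0.081]
216 152 [0.614 0.102 0.02 ]
333 147 [ 0.632 -0.17   0.023]
174 130 [0.669 0.206 0.   ]
145 90 [0.741 0.26  0.07 ]
side
lid 96 0 0.4269 -0.0525 0.069 246.0 212.0
lid 81 0 0.4461 -0.2007 0.0596 294.0 258.0
lid 66 0 0.4254 0.1854 0.0567 198.0 166.0
lid 51 0 0.4214 0.0545 0.0445 222.0 199.0
pad [0.6293, -0.1269, 0.083, 0.1928, 335.0, 218.0]
pad [0.6184, 0.0558, 0.0823, 0.1946, 285.0, 177.0]
```

>>> arm_command(moves=[3.5, -4.0, 0, 0, 0, -10, 7, -8, 0, 0, 0, -20, 11, -12, 0, 0, 0, -30, 15, -17, 0, 0, 0, -40, 18.5, -21, 0, 0, 0, -50], hand=-1, grip_force=40)

```text
time_s: 0.72
tcp_pos: [0.3067, 0.3247, 0.2311]
tool_rot: [[-0.453, 0.891, -0.0], [0.891, 0.453, -0.0], [-0.0, -0.0, -1.0]]
contact_force: [1.6, 0.5, 0.2]
opening: 0.998
grip_force: 0.0
```

>>> arm_command(moves=[4, -4.5, -2, 0, 0, -8, 8, -9, -5, 0, 0, -16, 12, -13.5, -8, 0, 0, -24, 12, -13.5, -9, 0, 0, -24, 12, -13.5, -9, 0, 0, -24])

```text
time_s: 1.35
tcp_pos: [0.4249, 0.1911, 0.14]
tool_rot: [[-0.057, 0.998, -0.004], [0.998, 0.057, -0.0], [-0.0, -0.004, -1.0]]
contact_force: [-0.1, 0.1, 0.7]
opening: 0.998
grip_force: 0.0
```

```bash
cat > look.py <<'E'
import sys
from rig import arm
from h import *
s=arm.sense();print(s["time_s"],s["tcp_pos"].round(4),np.round(s["tool_rot"],3).tolist(),s["opening"],s["contact_force"],np.round(s["joint_pos"]))
if len(sys.argv)>1:
    for n in ("top","side"):
        c=arm.camera(n);cv2.imwrite(f"pics/{n}_{sys.argv[1]}.png",c["color"][:,:,::-1])
        for l in lids(c):print(n,"lid",*l)
        if n=="top":
            for l in pads(c):print(n,"pad",*l)
E
python3 look.py
```

```text
1.35 [0.4249 0.1911 0.14  ] [[-0.057, 0.998, -0.004], [0.998, 0.057, -0.0], [-0.0, -0.004, -1.0]] 0.9982452211207168 [-0.10521552  0.12647223  0.70538888] [ 10.  11. 106.   0.  62.   7.]
```

>>> arm_command(moves=[0, 0, -3, 0, 0, 0, 0, 0, -6, 0, 0, 0, 0, 0, -9, 0, 0, 0, 0, 0, -11, 0, 0, 0, 0, 0, -11, 0, 0, 0])

```text
time_s: 1.98
tcp_pos: [0.4242, 0.1928, 0.031]
tool_rot: [[-0.06, 0.998, -0.002], [0.998, 0.06, -0.0], [0.0, -0.002, -1.0]]
contact_force: [-0.3, 0.2, -0.3]
opening: 0.999
grip_force: 0.0
```

>>> arm_command(moves=[0, 0, 0, 0, 0, 0, 0, 0, 0, 0, 0, 0, 0, 0, 0, 0, 0, 0, 0, 0, 0, 0, 0, 0, 0, 0, 0, 0, 0, 0], hand=1)

```text
time_s: 2.6
tcp_pos: [0.4267, 0.1921, 0.0327]
tool_rot: [[-0.057, 0.998, 0.002], [0.998, 0.057, 0.001], [0.001, 0.002, -1.0]]
contact_force: [-0.9, 1.6, 5.0]
opening: 0.574
grip_force: 40.7
```

>>> arm_command(moves=[0, 0, 0, 0, 0, 0, 0, 0, 0, 0, 0, 0, 0, 0, 1, 0, 0, 0, 0, 0, 3, 0, 0, 0, 0, 0, 5, 0, 0, 0])

```text
time_s: 3.22
tcp_pos: [0.426, 0.1915, 0.0825]
tool_rot: [[-0.057, 0.998, 0.0], [0.998, 0.057, -0.0], [-0.0, 0.0, -1.0]]
contact_force: [-0.8, -0.8, -1.3]
opening: 0.572
grip_force: 41.7
```

>>> arm_command(moves=[1, -1.5, 3, 0, 0, 0, 4, -5.5, 5, 0, 0, 0, 7, -9.5, 5, 0, 0, 0, 10, -13.5, 5, 0, 0, 0, 13, -17.5, 5, 0, 0, 0])

```text
time_s: 3.85
tcp_pos: [0.5568, 0.0151, 0.1323]
tool_rot: [[-0.057, 0.998, 0.001], [0.998, 0.057, -0.0], [-0.0, 0.001, -1.0]]
contact_force: [0.4, 1.2, -1.1]
opening: 0.571
grip_force: 41.8
```

>>> arm_command(moves=[3, -4, 0, 0, 0, 0, 5.6, -7.5, 0, 0, 0, 0, 7.1, -9.4, 0, 0, 0, 0, 7.1, -9.4, -1.5, 0, 0, 0, 7.1, -9.4, -3, 0, 0, 0])

```text
time_s: 4.47
tcp_pos: [0.6259, -0.0767, 0.1002]
tool_rot: [[-0.057, 0.998, -0.002], [0.998, 0.057, 0.001], [0.001, -0.001, -1.0]]
contact_force: [-0.4, 0.5, -1.7]
opening: 0.569
grip_force: 41.8
```

```bash
python3 look.py c1
```

```text
4.475 [ 0.6259 -0.0767  0.1002] [[-0.057, 0.998, -0.002], [0.998, 0.057, 0.001], [0.001, -0.001, -1.0]] 0.568826945731471 [-0.44746751  0.48304025 -1.65264511] [-17.  29.  86.   0.  65. -20.]
top lid 66 0 0.8509 0.1065 0.0415 216.0 45.0
top pad 0.6158 0.102 0.079 0.0806 216.0 152.0
top pad 0.6305 -0.166 0.0673 0.0821 331.0 148.0
side lid 96 0 0.4269 -0.0533 0.0704 246.0 213.0
side lid 81 0 0.4455 -0.2013 0.0615 294.0 259.0
side lid 51 0 0.4211 0.054 0.0457 222.0 199.0
```

View pics/side_c1.png

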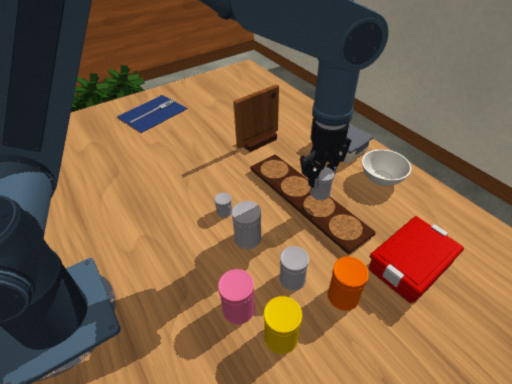

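The canister hangs upright in the fingers just above the third pad, at about (320,185) in the side view. I'll lower it gently.

>>> arm_command(moves=[0, 0, -1.5, 0, 0, 0, 0, 0, -3, 0, 0, 0, 0, 0, -4, 0, 0, 0, 0, 0, -4.4, 0, 0, 0, 0, 0, -4.6, 0, 0, 0])

```text
time_s: 5.2
tcp_pos: [0.627, -0.0775, 0.0551]
tool_rot: [[-0.057, 0.998, -0.0], [0.998, 0.057, -0.0], [-0.0, -0.0, -1.0]]
contact_force: [0.1, -0.7, -2.0]
opening: 0.573
grip_force: 41.8
```

>>> arm_command(moves=[0, 0, -0.1, 0, 0, 0, 0, 0, -0.1, 0, 0, 0])

```text
time_s: 5.45
tcp_pos: [0.6273, -0.0776, 0.0548]
tool_rot: [[-0.057, 0.998, 0.001], [0.998, 0.057, -0.0], [-0.0, 0.001, -1.0]]
contact_force: [-0.8, -1.1, -0.4]
opening: 0.572
grip_force: 42.0
```

>>> arm_command(moves=[0, 0, -0.1, 0, 0, 0, 0, 0, -0.2, 0, 0, 0, 0, 0, -0.2, 0, 0, 0])

```text
time_s: 5.82
tcp_pos: [0.6273, -0.0776, 0.0547]
tool_rot: [[-0.058, 0.998, 0.002], [0.998, 0.058, -0.001], [-0.001, 0.002, -1.0]]
contact_force: [-4.6, 0.8, 12.8]
opening: 0.577
grip_force: 43.2
```

>>> arm_command(moves=[0, 0, 0.1, 0, 0, 0, 0, 0, 0.1, 0, 0, 0, 0, 0, 0.1, 0, 0, 0, 0, 0, 0.1, 0, 0, 0, 0, 0, 0.1, 0, 0, 0], hand=-1)

```text
time_s: 6.45
tcp_pos: [0.6269, -0.0774, 0.0531]
tool_rot: [[-0.057, 0.998, -0.0], [0.998, 0.057, 0.0], [0.0, -0.0, -1.0]]
contact_force: [-0.4, 0.1, -0.3]
opening: 0.999
grip_force: 0.0
```

>>> arm_command(moves=[0, 0, 2, 0, 0, 0, 0, 0, 6, 0, 0, 0, 0, 0, 10, 0, 0, 0, -4, 4, 12, 0, 0, 0, -8, 8, 12, 0, 0, 0])

```text
time_s: 7.08
tcp_pos: [0.5475, 0.0028, 0.1753]
tool_rot: [[-0.056, 0.998, 0.004], [0.998, 0.056, -0.001], [-0.001, 0.004, -1.0]]
contact_force: [0.4, 1.1, -0.0]
opening: 0.999
grip_force: 0.0
```

>>> arm_command(moves=[-4, 2, -1, 0, 0, 0, -8, 4, -3, 0, 0, 0, -12.1, 5.6, -5, 0, 0, 0, -12.1, 5.6, -8, 0, 0, 0, -12.1, 5.6, -8, 0, 0, 0])

```text
time_s: 7.7
tcp_pos: [0.4242, 0.0589, 0.0922]
tool_rot: [[-0.058, 0.998, -0.004], [0.998, 0.058, 0.0], [0.001, -0.004, -1.0]]
contact_force: [0.5, 0.1, 0.2]
opening: 0.996
grip_force: 0.0
```

>>> arm_command(moves=[0, 0, -2, 0, 0, 0, 0, 0, -4.5, 0, 0, 0, 0, 0, -6.5, 0, 0, 0, 0, 0, -7.5, 0, 0, 0, 0, 0, -7.5, 0, 0, 0])

```text
time_s: 8.32
tcp_pos: [0.4265, 0.0583, 0.0184]
tool_rot: [[-0.057, 0.998, -0.0], [0.998, 0.057, 0.0], [0.0, -0.0, -1.0]]
contact_force: [-0.9, 0.8, 0.4]
opening: 1.0
grip_force: 0.0
```

```bash
python3 look.py d0
```

```text
8.325 [0.4265 0.0583 0.0184] [[-0.057, 0.998, -0.0], [0.998, 0.057, 0.0], [0.0, -0.0, -1.0]] 1.000136094933409 [-0.88643516  0.84445042  0.43872739] [ -7.  19. 119.  -0.  42. -10.]
top lid 96 0 0.4295 -0.0477 0.0659 282.0 234.0
top lid 81 0 0.4492 -0.1966 0.0579 351.0 226.0
top lid 81 0 0.6294 -0.0779 0.0508 297.0 142.0
top lid 66 0 0.8506 0.1025 0.0406 217.0 45.0
top lid 66 22 0.6279 -0.0775 0.0502 297.0 142.0
top pad 0.6159 0.1022 0.0779 0.0799 216.0 151.0
top pad 0.6269 -0.0777 0.0708 0.0752 292.0 153.0
top pad 0.6217 0.0124 0.0782 0.0799 255.0 150.0
top pad 0.6319 -0.1675 0.0785 0.0802 332.0 147.0
top pad 0.8568 -0.0862 0.095 0.0968 299.0 51.0
side lid 96 0 0.4259 -0.0523 0.0697 246.0 213.0
side lid 81 0 0.4465 -0.2016 0.061 294.0 259.0
side lid 81 0 0.625 -0.082 0.0572 321.0 189.0
side lid 66 22 0.6235 -0.0837 0.056 322.0 187.0
side lid 51 0 0.4211 0.0527 0.0463 222.0 199.0
```

View pics/side_d0.png

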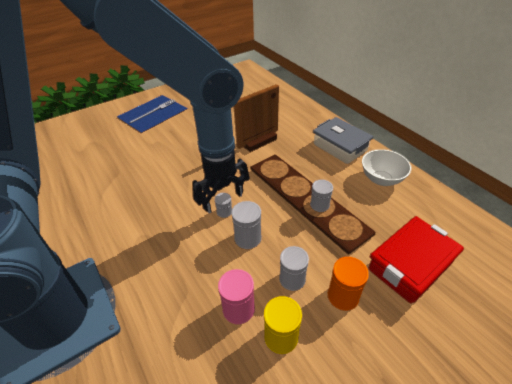

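Canister c stands upright within 1 mm of its pad centre, at about (321,195). The fingers now straddle d at (222,203), so I'll grip and carry it.

>>> arm_command(moves=[0, 0, 0, 0, 0, 0, 0, 0, 0, 0, 0, 0, 0, 0, 0, 0, 0, 0, 0, 0, 0, 0, 0, 0, 0, 0, 0, 0, 0, 0], hand=1)

```text
time_s: 9.05
tcp_pos: [0.4263, 0.0585, 0.0189]
tool_rot: [[-0.058, 0.998, 0.001], [0.998, 0.058, -0.0], [-0.0, 0.001, -1.0]]
contact_force: [-1.1, 0.6, 5.5]
opening: 0.481
grip_force: 39.9
```

>>> arm_command(moves=[0, 0, 0, 0, 0, 0, 0, 0, 1, 0, 0, 0, 0, 0, 4, 0, 0, 0, 0, 0, 8, 0, 0, 0, 0, 0, 12, 0, 0, 0])

```text
time_s: 9.68
tcp_pos: [0.4256, 0.0586, 0.1399]
tool_rot: [[-0.057, 0.998, -0.0], [0.998, 0.057, 0.0], [0.0, -0.0, -1.0]]
contact_force: [0.4, 0.1, -0.4]
opening: 0.481
grip_force: 40.6
```

>>> arm_command(moves=[3, -3.3, 0, 0, 0, 0, 6.5, -7.1, 0, 0, 0, 0, 10, -11, 0, 0, 0, 0, 13.5, -15, 0, 0, 0, 0, 17, -18.5, 0, 0, 0, 0])

```text
time_s: 10.3
tcp_pos: [0.5968, -0.128, 0.1388]
tool_rot: [[-0.057, 0.998, 0.0], [0.998, 0.057, -0.0], [-0.0, 0.0, -1.0]]
contact_force: [-0.6, -0.6, -1.4]
opening: 0.478
grip_force: 40.6
```

>>> arm_command(moves=[2, -2.5, 0, 0, 0, 0, 3.6, -4.1, 0, 0, 0, 0, 3.6, -4.1, -2, 0, 0, 0, 3.6, -4.1, -5, 0, 0, 0, 3.6, -4.1, -7, 0, 0, 0])

```text
time_s: 10.92
tcp_pos: [0.6312, -0.1672, 0.0672]
tool_rot: [[-0.057, 0.998, -0.002], [0.998, 0.057, 0.001], [0.001, -0.002, -1.0]]
contact_force: [0.3, -0.9, -1.9]
opening: 0.48
grip_force: 40.7
```

>>> arm_command(moves=[0, 0, -1, 0, 0, 0, 0, 0, -2, 0, 0, 0, 0, 0, -2.5, 0, 0, 0, 0, 0, -2.7, 0, 0, 0, 0, 0, -2.8, 0, 0, 0])

```text
time_s: 11.55
tcp_pos: [0.6322, -0.1676, 0.0409]
tool_rot: [[-0.057, 0.998, 0.001], [0.998, 0.057, -0.0], [-0.0, 0.001, -1.0]]
contact_force: [-1.6, 0.6, 5.1]
opening: 0.477
grip_force: 41.1
```

>>> arm_command(moves=[0, 0, -0.1, 0, 0, 0, 0, 0, -0.1, 0, 0, 0])

```text
time_s: 11.8
tcp_pos: [0.6323, -0.1676, 0.041]
tool_rot: [[-0.058, 0.998, 0.001], [0.998, 0.058, -0.001], [-0.001, 0.001, -1.0]]
contact_force: [-3.1, 0.8, 6.4]
opening: 0.479
grip_force: 41.4
```

>>> arm_command(moves=[0, 0, 0.1, 0, 0, 0, 0, 0, 0.1, 0, 0, 0, 0, 0, 0.1, 0, 0, 0, 0, 0, 0.1, 0, 0, 0, 0, 0, 0.1, 0, 0, 0], hand=-1)

```text
time_s: 12.42
tcp_pos: [0.6319, -0.1674, 0.0402]
tool_rot: [[-0.057, 0.998, -0.0], [0.998, 0.057, 0.0], [0.0, -0.0, -1.0]]
contact_force: [0.3, -0.1, 0.2]
opening: 0.998
grip_force: 0.0
```

>>> arm_command(moves=[0, 0, 2, 0, 0, 0, 0, 0, 6, 0, 0, 0, 0, 0, 11, 0, 0, 0, -3, 2, 15, 0, 0, 0, -7, 4, 16, 0, 0, 0])

```text
time_s: 13.05
tcp_pos: [0.5633, -0.1279, 0.2035]
tool_rot: [[-0.057, 0.998, 0.006], [0.998, 0.057, -0.002], [-0.003, 0.006, -1.0]]
contact_force: [0.5, -0.3, 0.2]
opening: 1.0
grip_force: 0.0
```

>>> arm_command(moves=[-4, 2.5, 0, 0, 0, 0, -8, 5, 0, 0, 0, 0, -12, 7, -2, 0, 0, 0, -13.2, 8, -4, 0, 0, 0, -13.2, 8, -5, 0, 0, 0])

```text
time_s: 13.68
tcp_pos: [0.4288, -0.0467, 0.1498]
tool_rot: [[-0.058, 0.998, -0.001], [0.998, 0.058, 0.0], [0.0, -0.001, -1.0]]
contact_force: [-0.1, 0.5, 0.0]
opening: 1.0
grip_force: 0.0
```

>>> arm_command(moves=[0, 0, -2, 0, 0, 0, 0, 0, -5, 0, 0, 0, 0, 0, -8, 0, 0, 0, 0, 0, -9, 0, 0, 0, 0, 0, -9, 0, 0, 0])

```text
time_s: 14.3
tcp_pos: [0.4304, -0.0478, 0.0601]
tool_rot: [[-0.057, 0.998, -0.001], [0.998, 0.057, 0.0], [0.0, -0.001, -1.0]]
contact_force: [-1.1, 0.9, 0.2]
opening: 1.004
grip_force: 0.0
```

```bash
python3 look.py a0
```

```text
14.3 [ 0.4304 -0.0478  0.0601] [[-0.057, 0.998, -0.001], [0.998, 0.057, 0.0], [0.0, -0.001, -1.0]] 1.003863240258491 [-1.05000419  0.90435229  0.1728801 ] [-21.  15. 116.  -0.  49. -24.]
top lid 81 0 0.4505 -0.1977 0.0573 356.0 221.0
top lid 81 0 0.6305 -0.0793 0.0484 297.0 142.0
top lid 66 0 0.6339 -0.168 0.0425 335.0 142.0
top lid 66 0 0.8517 0.1048 0.04 217.0 45.0
top lid 66 22 0.628 -0.0775 0.0502 297.0 142.0
top lid 51 22 0.6331 -0.1667 0.0422 336.0 142.0
top pad 0.6157 0.1024 0.078 0.0793 217.0 151.0
top pad 0.6214 0.0119 0.0785 0.0802 255.0 150.0
top pad 0.6319 -0.1617 0.0654 0.0719 326.0 149.0
top pad 0.8571 -0.0862 0.0946 0.0965 298.0 52.0
side lid 96 0 0.4258 -0.0521 0.0696 247.0 214.0
side lid 81 0 0.4457 -0.2011 0.061 294.0 259.0
side lid 66 22 0.6235 -0.0837 0.056 322.0 187.0
side lid 51 22 0.6288 -0.1724 0.0471 349.0 213.0
```

View pics/side_a0.png

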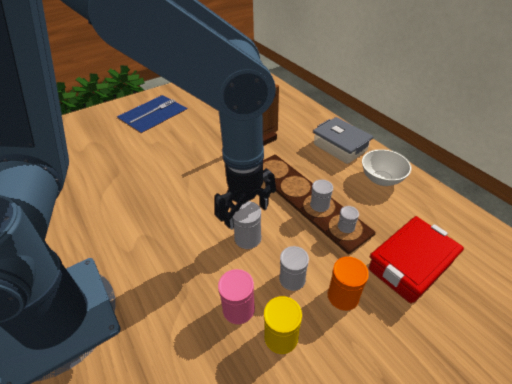

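d stands on the fourth pad at (348,218), and the fingers straddle a at (247,214). Next I'll grip a and carry it to the pad by the cutting board.

>>> arm_command(moves=[0, 0, 0, 0, 0, 0, 0, 0, 0, 0, 0, 0, 0, 0, 0, 0, 0, 0, 0, 0, 0, 0, 0, 0, 0, 0, 0, 0, 0, 0], hand=1, grip_force=50)

```text
time_s: 15.02
tcp_pos: [0.4306, -0.0478, 0.0614]
tool_rot: [[-0.058, 0.998, 0.002], [0.998, 0.058, -0.001], [-0.001, 0.002, -1.0]]
contact_force: [-1.2, 0.3, 6.2]
opening: 0.758
grip_force: 54.6
```

>>> arm_command(moves=[0, 0, 0, 0, 0, 0, 0, 0, 1, 0, 0, 0, 0, 0, 3, 0, 0, 0, 0, 0, 6, 0, 0, 0, 0, 0, 8, 0, 0, 0])

```text
time_s: 15.65
tcp_pos: [0.4302, -0.0475, 0.142]
tool_rot: [[-0.058, 0.998, 0.001], [0.998, 0.058, -0.0], [-0.0, 0.001, -1.0]]
contact_force: [0.4, 0.5, -4.6]
opening: 0.758
grip_force: 56.4
```

>>> arm_command(moves=[3, 2.4, 0, 0, 0, 0, 6, 4.8, 0, 0, 0, 0, 9, 7.3, 0, 0, 0, 0, 12, 9.7, 0, 0, 0, 0, 15, 12.1, 0, 0, 0, 0])

```text
time_s: 16.27
tcp_pos: [0.5805, 0.0745, 0.1406]
tool_rot: [[-0.058, 0.998, -0.0], [0.998, 0.058, -0.0], [-0.0, -0.0, -1.0]]
contact_force: [0.8, -1.2, -3.0]
opening: 0.755
grip_force: 56.8
```

>>> arm_command(moves=[2, 1.6, 0, 0, 0, 0, 3.6, 2.9, 0, 0, 0, 0, 3.6, 2.9, -1, 0, 0, 0, 3.6, 2.9, -3, 0, 0, 0, 3.6, 2.9, -4, 0, 0, 0])

```text
time_s: 16.9
tcp_pos: [0.6141, 0.1021, 0.0986]
tool_rot: [[-0.057, 0.998, -0.004], [0.998, 0.057, -0.0], [0.0, -0.004, -1.0]]
contact_force: [-0.7, -0.3, -3.3]
opening: 0.757
grip_force: 57.0
```

>>> arm_command(moves=[0, 0, -0.6, 0, 0, 0, 0, 0, -1.2, 0, 0, 0, 0, 0, -1.5, 0, 0, 0, 0, 0, -1.7, 0, 0, 0, 0, 0, -1.8, 0, 0, 0])

```text
time_s: 17.52
tcp_pos: [0.6162, 0.1025, 0.0835]
tool_rot: [[-0.058, 0.998, 0.001], [0.998, 0.058, -0.0], [-0.0, 0.001, -1.0]]
contact_force: [-5.0, -0.7, 8.4]
opening: 0.757
grip_force: 57.6
```

>>> arm_command(moves=[0, 0, -0.1, 0, 0, 0, 0, 0, -0.1, 0, 0, 0])

```text
time_s: 17.77
tcp_pos: [0.6161, 0.1025, 0.0835]
tool_rot: [[-0.058, 0.998, 0.001], [0.998, 0.058, -0.0], [-0.0, 0.001, -1.0]]
contact_force: [-5.1, -0.2, 9.3]
opening: 0.759
grip_force: 58.2
```

>>> arm_command(moves=[0, 0, 0.1, 0, 0, 0, 0, 0, 0.1, 0, 0, 0, 0, 0, 0.1, 0, 0, 0, 0, 0, 0.1, 0, 0, 0, 0, 0, 0.1, 0, 0, 0], hand=-1)

```text
time_s: 18.4
tcp_pos: [0.616, 0.1025, 0.0822]
tool_rot: [[-0.057, 0.998, -0.0], [0.998, 0.057, 0.0], [0.0, -0.0, -1.0]]
contact_force: [0.3, 0.5, 0.7]
opening: 0.996
grip_force: 0.0
```

>>> arm_command(moves=[0, 0, 2, 0, 0, 0, 0, 0, 6, 0, 0, 0, 0, 0, 11, 0, 0, 0, -2, -3.6, 13, 0, 0, 0, -4, -7, 13, 0, 0, 0])

```text
time_s: 19.02
tcp_pos: [0.5769, 0.0318, 0.2148]
tool_rot: [[-0.059, 0.998, 0.005], [0.998, 0.059, -0.001], [-0.001, 0.005, -1.0]]
contact_force: [-0.3, -1.4, -0.3]
opening: 0.999
grip_force: 0.0
```

>>> arm_command(moves=[-2.6, -4.7, 0, 0, 0, 0, -5.2, -9.4, 0, 0, 0, 0, -7.8, -14, 0, 0, 0, 0, -10.4, -18.8, 0, 0, 0, 0, -12.6, -22.9, 0, 0, 0, 0])

```text
time_s: 19.65
tcp_pos: [0.4489, -0.198, 0.2125]
tool_rot: [[-0.057, 0.998, 0.0], [0.998, 0.057, -0.0], [-0.0, 0.0, -1.0]]
contact_force: [0.1, 0.2, -0.5]
opening: 0.998
grip_force: 0.0
```

>>> arm_command(moves=[0, 0, -4, 0, 0, 0, 0, 0, -8, 0, 0, 0, 0, 0, -8, 0, 0, 0])

```text
time_s: 20.02
tcp_pos: [0.4478, -0.1952, 0.1299]
tool_rot: [[-0.057, 0.998, -0.005], [0.998, 0.057, 0.004], [0.004, -0.005, -1.0]]
contact_force: [0.3, 0.4, -0.1]
opening: 1.001
grip_force: 0.0
```

```bash
python3 look.py b0
```

```text
20.025 [ 0.4478 -0.1952  0.1299] [[-0.057, 0.998, -0.005], [0.998, 0.057, 0.004], [0.004, -0.005, -1.0]] 1.0009946865931945 [ 0.25035556  0.37035918 -0.12103345] [-37.  14. 104.  -0.  62. -40.]
top lid 96 22 0.6163 0.1022 0.0664 212.0 142.0
top lid 81 0 0.4491 -0.1962 0.0576 349.0 226.0
top lid 81 0 0.6288 -0.0784 0.0496 296.0 142.0
top lid 66 0 0.8523 0.1052 0.0381 216.0 45.0
top lid 66 22 0.6279 -0.0775 0.0502 297.0 142.0
top lid 51 22 0.6331 -0.1667 0.0422 336.0 142.0
top pad 0.6271 -0.0776 0.0705 0.0755 292.0 153.0
top pad 0.6212 0.0121 0.077 0.08 255.0 150.0
top pad 0.6329 -0.1675 0.0711 0.0773 331.0 149.0
top pad 0.8567 -0.086 0.0948 0.096 298.0 52.0
side lid 96 22 0.6098 0.0993 0.0724 272.0 142.0
side lid 81 0 0.4458 -0.2013 0.0612 294.0 259.0
side lid 51 22 0.6287 -0.172 0.0468 349.0 213.0
```

View pics/side_b0.png

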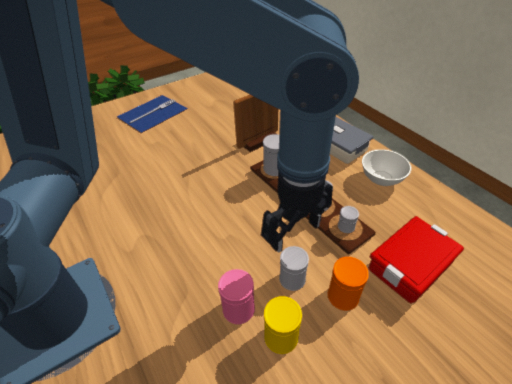

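a stands on the first pad at (272,150) and b is directly below the gripper at (294,265). I'll descend and grip.

>>> arm_command(moves=[0, 0, -3, 0, 0, 0, 0, 0, -6, 0, 0, 0, 0, 0, -8, 0, 0, 0, 0, 0, -8.7, 0, 0, 0, 0, 0, -8.7, 0, 0, 0])

```text
time_s: 20.75
tcp_pos: [0.4509, -0.1969, 0.0463]
tool_rot: [[-0.058, 0.998, 0.001], [0.998, 0.058, -0.001], [-0.001, 0.001, -1.0]]
contact_force: [-0.0, 0.5, 0.7]
opening: 1.0
grip_force: 0.0
```

>>> arm_command(moves=[0, 0, 0, 0, 0, 0, 0, 0, 0, 0, 0, 0, 0, 0, 0, 0, 0, 0, 0, 0, 0, 0, 0, 0, 0, 0, 0, 0, 0, 0], hand=1)

```text
time_s: 21.38
tcp_pos: [0.4506, -0.197, 0.0466]
tool_rot: [[-0.057, 0.998, 0.002], [0.998, 0.057, -0.001], [-0.001, 0.002, -1.0]]
contact_force: [-0.5, 0.5, 5.7]
opening: 0.667
grip_force: 52.7
```

>>> arm_command(moves=[0, 0, 0, 0, 0, 0, 0, 0, 1, 0, 0, 0, 0, 0, 4, 0, 0, 0, 0, 0, 8, 0, 0, 0, 0, 0, 12, 0, 0, 0])

```text
time_s: 22.0
tcp_pos: [0.4496, -0.1962, 0.1669]
tool_rot: [[-0.057, 0.998, -0.0], [0.998, 0.057, 0.0], [0.0, -0.0, -1.0]]
contact_force: [0.5, -0.2, -2.8]
opening: 0.664
grip_force: 54.0
```

>>> arm_command(moves=[2.8, 3.4, 0, 0, 0, 0, 5.6, 6.8, 0, 0, 0, 0, 8.5, 10.3, 0, 0, 0, 0, 11.4, 13.8, 0, 0, 0, 0, 14.3, 17.4, 0, 0, 0, 0])

```text
time_s: 22.62
tcp_pos: [0.5936, -0.0212, 0.1658]
tool_rot: [[-0.057, 0.998, 0.0], [0.998, 0.057, -0.0], [-0.0, 0.0, -1.0]]
contact_force: [0.2, -0.7, -2.1]
opening: 0.668
grip_force: 54.1
```

>>> arm_command(moves=[2, 2.4, 0, 0, 0, 0, 2.9, 3.5, 0, 0, 0, 0, 2.9, 3.5, -1, 0, 0, 0, 2.9, 3.5, -4, 0, 0, 0, 2.9, 3.5, -7, 0, 0, 0])

```text
time_s: 23.25
tcp_pos: [0.6208, 0.0111, 0.0943]
tool_rot: [[-0.056, 0.998, -0.001], [0.998, 0.056, -0.001], [-0.0, -0.001, -1.0]]
contact_force: [0.6, -0.5, -2.9]
opening: 0.664
grip_force: 54.2
```

>>> arm_command(moves=[0, 0, -1, 0, 0, 0, 0, 0, -2, 0, 0, 0, 0, 0, -2.4, 0, 0, 0, 0, 0, -2.6, 0, 0, 0, 0, 0, -2.7, 0, 0, 0])

```text
time_s: 23.88
tcp_pos: [0.6224, 0.0125, 0.0689]
tool_rot: [[-0.058, 0.998, 0.001], [0.998, 0.058, -0.0], [-0.0, 0.001, -1.0]]
contact_force: [-0.2, -0.0, -3.3]
opening: 0.668
grip_force: 54.2
```

>>> arm_command(moves=[0, 0, -0.1, 0, 0, 0, 0, 0, -0.2, 0, 0, 0])

```text
time_s: 24.12
tcp_pos: [0.6224, 0.0125, 0.0686]
tool_rot: [[-0.058, 0.998, 0.002], [0.998, 0.058, -0.0], [-0.001, 0.002, -1.0]]
contact_force: [-6.0, 0.8, 15.7]
opening: 0.665
grip_force: 55.2
```

On the pad, so I'll release and retreat.

>>> arm_command(moves=[0, 0, 0.1, 0, 0, 0, 0, 0, 0.1, 0, 0, 0, 0, 0, 0.1, 0, 0, 0, 0, 0, 0.1, 0, 0, 0, 0, 0, 0.1, 0, 0, 0], hand=-1)

```text
time_s: 24.75
tcp_pos: [0.6219, 0.0125, 0.0672]
tool_rot: [[-0.057, 0.998, -0.0], [0.998, 0.057, 0.0], [0.0, -0.0, -1.0]]
contact_force: [0.1, -0.3, 0.2]
opening: 1.001
grip_force: 0.0
```

>>> arm_command(moves=[0, 0, 2, 0, 0, 0, 0, 0, 6, 0, 0, 0, 0, 0, 11, 0, 0, 0, -4, 0, 15, 0, 0, 0, -9, 0, 17, 0, 0, 0])

```text
time_s: 25.38
tcp_pos: [0.5325, 0.0122, 0.2396]
tool_rot: [[-0.058, 0.998, 0.004], [0.998, 0.058, -0.001], [-0.001, 0.004, -1.0]]
contact_force: [0.8, -0.8, 0.2]
opening: 1.003
grip_force: 0.0
```

>>> arm_command(moves=[-5, 0, 1, 0, 0, 0, -10, 0, 2, 0, 0, 0, -15, 0, 3, 0, 0, 0, -18, 0, 3, 0, 0, 0, -18, 0, 3, 0, 0, 0])

```text
time_s: 26.0
tcp_pos: [0.3505, 0.0128, 0.2677]
tool_rot: [[-0.057, 0.998, 0.001], [0.998, 0.057, -0.0], [-0.001, 0.001, -1.0]]
contact_force: [0.9, 0.6, 0.7]
opening: 1.002
grip_force: 0.0
```

```bash
python3 look.py end
```

```text
26.0 [0.3505 0.0128 0.2677] [[-0.057, 0.998, 0.001], [0.998, 0.057, -0.0], [-0.001, 0.001, -1.0]] 1.0017840275361767 [0.85080719 0.64510142 0.71742402] [-16.  -8. 108.  -0.  81. -20.]
top lid 96 0 0.6238 0.0116 0.0578 255.0 142.0
top lid 96 22 0.6163 0.1022 0.0664 212.0 142.0
top lid 81 0 0.6294 -0.079 0.0498 296.0 143.0
top lid 81 22 0.6228 0.0121 0.0584 255.0 142.0
top lid 66 0 0.6345 -0.1663 0.041 336.0 141.0
top lid 66 0 0.8517 0.1071 0.0415 216.0 45.0
top lid 66 22 0.6281 -0.0775 0.0498 297.0 142.0
top lid 51 22 0.6331 -0.1667 0.0422 336.0 142.0
top pad 0.6324 -0.1577 0.0578 0.0714 325.0 148.0
top pad 0.8567 -0.0863 0.0946 0.0966 299.0 51.0
side lid 96 0 0.6228 0.0102 0.0676 297.0 166.0
side lid 96 22 0.6139 0.0962 0.0722 275.0 142.0
side lid 81 0 0.628 -0.0813 0.0604 323.0 188.0
side lid 81 22 0.6192 0.0073 0.0619 297.0 163.0
side lid 66 22 0.6241 -0.0831 0.0546 322.0 187.0
side lid 51 22 0.6293 -0.1714 0.045 349.0 213.0
```

View pics/top_end.png

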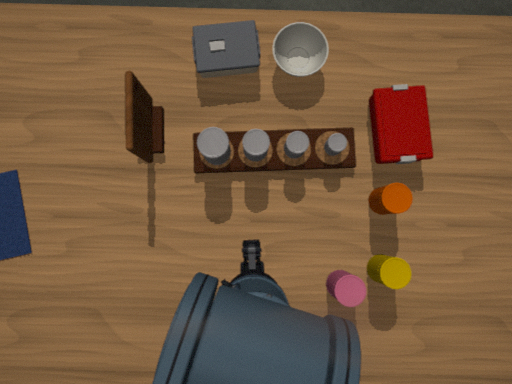

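View pics/side_end.png

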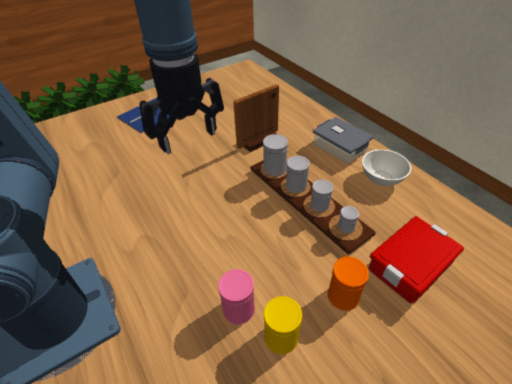

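Both views show the four canisters upright on their pads. In the top view their lids are at (212,142), (255,142), (297,142) and (336,142), stepping down from the cutting board to the lunch box. Each is within about 2 mm of its pad centre, the board and box haven't moved, and the arm is clear.

```bash
python3 -c "
from rig import arm
print(arm.job_done())"
```

```text
the job is handed in; nothing more can be done
None
```

The job is handed in: all four canisters stand upright on their pads, tallest by the cutting board to shortest by the lunch box, each within about 2 mm of centre by the last camera check; the hand-in returned no verdict.

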